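Clip a module onto the rail and close up the row

TASK

Clip the loose light-grey module onto the rail of the mounting plate: tilt it to hook its robot-side lip under the rail's edge, then rock it down until the orange latch snaps home. Slide it along the rail and gently push the row together, so that the module butts flush against the dark module and the dark module butts flush against the beige end bracket, both sitting square on the rail. Let go, and leave everything else on the bench where it is.

Things in the scene. Friction and masses are not known exactly. Their poses are not given: they have to be found in the camera images.
- module: Loose light-grey rail device to fit, 0.15 to 0.31 kg, 90 mm long (x), 45 mm wide (y, the rail direction), 76 mm high. Starts upright on its feet on the bench, hook side (-x) roughly towards the robot. Origin at the centre of its underside, z up. Seated on the rail its origin is 15 mm above the panel's and its axes are parallel to the panel's. Wide shoulders 52 mm above the origin, nose above them.
- nose (a point): Centre of the loose module's nose, 64 mm above its origin. The nose is a block, x -22.5 to +22.5 mm, z 52 to 76 mm, the full 45 mm wide in y. Gripped across x (45 mm) it leaves both side faces free to butt.
- hook (a point): Corner of the loose module's hook, at x -18, z 8 mm in the module: roof of the underside channel (sits on the rail top) meets the hook wall. 4 mm below the roof a rigid lip 2.5 mm thick reaches 4 mm in from the wall (to x -14). It gets under the rail edge only with the module tilted 14 to 22 degrees, hook side low; level, it lands on top.
- latch (a joint): Orange spring latch of the loose module, its tab standing 9 mm out of the +x end near the underside. 0 m is home; grows to 0.006 as it is pushed out. Its sloped nose reaches in to x +15 mm and lies under the rail's far edge when clipped. Rocking the hooked module down cams it out about 2 mm, then it snaps back; that takes 5 to 15 N down on the module.
- neighbour: Dark charcoal module already clipped on the rail, clamped to it by a spring foot so that it slides stiffly (8 to 16 N; it takes no push over 35 N), 0.3 to 0.6 kg, 54 mm wide (y -27 to +27), otherwise the outline, axes and origin of the loose module; white tab. Starts 8 to 22 mm from the end bracket. When the loose module touches it flush the two origins are 49.5 mm apart along the rail.
- panel: Mounting plate 240 x 340 x 3 mm, fixed; origin under its centre, z up. Steel rail along its y (-150 to +150 mm) at x = 0, rail top 23 mm above the origin. From -y: terminal blocks up to 65 mm high with beige end brackets (y -144 to -70), the dark module, then bare rail up to +150. Grey wiring ducts 41 mm high at x -116 to -88 and 88 to 116.
- rail_edge (a point): Top corner of the rail's robot-side edge, at x -17.5, y 0, z 23 mm on the panel, axes as the panel's. The rail is 35 mm wide; its two edges are 2.5 mm thick and overhang 6 mm, with free space under them down to the plate. The loose module's hook corner lies within 2 mm of this edge line when hooked.
- stop (a point): Point on the +y face of the fixed beige end bracket, on the rail's centre line at rail-top height; axes as the panel's, +y along the rail away from the bracket. The dark module is flush when its origin is 27 mm from this point along y.
- tip_cleaner: Black pot with brass wool, 76 mm across, 51 mm high, a bystander near the loose module. Origin at the centre of its underside.
- multimeter: Red multimeter lying flat, 75 x 150 x 38 mm, bystander to the robot's right. Origin at the centre of its underside.
- solder_spool: Blue solder spool, 60 mm across, 55 mm high, bystander beyond the panel. Origin under its centre.
- magnifier_stand: Black and steel magnifier stand with clips, about 320 mm long, 150 mm high, bystander at the far left. Origin under its foot.
- screwdriver: Yellow-handled screwdriver lying on the bench near the robot's left, bystander. Origin at the middle of its underside.

How it is judged:
On the way:
1. the module is hooked on the rail, sits square and its latch is home (z of module in the frame of panel between 0.0135 and 0.0165 m and x of module in the frame of panel between -0.003 and 0.003 m and angle between module's own z axis and vertical below 0.035 rad and angle between the x axis of module and the x axis of panel, either way round below 0.05 rad and value of joint latch below 0.001 m), for 0.2 s.
At the end, for the whole second after the job is handed in: Both modules clipped and square on the rail (latch home, within 1.5 mm of seated height, 2 degrees of upright), side gaps module to dark module and dark module to end bracket each under 1.5 mm, both at rest (all of step 1 and z of neighbour in the frame of panel between 0.0135 and 0.0165 m and x of neighbour in the frame of panel between -0.003 and 0.003 m and angle between neighbour's own z axis and vertical below 0.035 rad and angle between the x axis of neighbour and the x axis of panel, either way round below 0.05 rad and y of module in the frame of neighbour between 0.048 and 0.051 m and y of neighbour in the frame of stop between 0.0255 and 0.0285 m and linear speed of each of module, neighbour below 0.01 m/s); the robot touches nothing.
It fails at once if the module is rammed against the dark module (over 40 N) (contact force between module and neighbour above 40 N).
It fails at once if the loose module is toppled (angle between module's own z axis and vertical above 0.8 rad).
It fails at once if a bystander is shoved by more than 30 mm (distance of any of tip_cleaner, multimeter, solder_spool, magnifier_stand, screwdriver from where it was at the start of the episode above 0.03 m).
It also fails if it takes over 61 s, if anything falls off the work surface, if the arm or the gripper's body presses on something with over 40 N, if the wrist force passes 120 N, or if a joint passes its speed limit or range.

ROBOT

A 6-joint arm with a two-finger parallel gripper is mounted at the origin on the work surface. World frame = base frame: x ahead of the robot, y to its left, z up, the work surface at z = 0. Lengths are in m, angles in rad, forces in N, time in s.
With the tool pointing down it reaches from about 0.325 to 0.775 m from the base axis. Payload 5.5 kg.
Tool frame: the origin (TCP) lies midway between the tips of the shut fingers; the grasp point (between the pads) lies 19 mm behind it; z points along the fingers, y is the line along which they close (so a half turn about z gives the same grasp; the last joint's range is limited). The gripper opens to 88 mm and grips with 3 to 60 N. Pads are 20 mm wide; open, the fingers measure 115 mm over their backs; the gripper's body (75 mm by 178 mm) begins 61 mm behind the grasp point.
Start: joints at [-1.341, 0.091, 1.231, -0, 1.82, -0.057], TCP at [0.17, -0.576, 0.223] pointing down, gripper open.
Joint ranges: [-2.87, 2.87], [-0.86, 2.18], [0.17, 2.46], [-1.51, 4.65], [0.06, 2.69], [-2.65, 2.65]. Speed limits (rad/s): [2.57, 2.57, 3.01, 3.14, 3.14, 3.14].

INTERFACE

Orientations are given as a 3x3 rotation matrix whose columns are the frame's x, y, z axes.
In Python, from plant import bot gives the robot as it stands. The module is installed in compiled form; this text tells all that it offers.
- The arm moves only by the tool jog_arm, never from a script. Its argument "series" is a list of rows, each a list of 7 numbers: the shift along the tool's x, y, z in cm, then the turn, a rotation vector about the tool's x, y, z in units of 8 degrees (1.0 is 8 degrees), then the gripper's target within -1 to 1 (fully open at 1, half-way at 0, shut at -1). A call has 1 to 8 rows; each row is the pose to reach, as a shift and turn from the pose commanded when the call began, along the tool's axes at that moment; what a row does not reach only later rows make up. A row lasts 1/10 s, in which the tool goes at most 50 mm and 8.59 degrees, less where a joint would pass 70% of its speed; a pose out of reach is approached as far as the arm can. A call with a gripper value outside its range is refused whole. The fingers move at their own pace and stop on an object; "squeeze" is the grip in N (left out, the last holds). Time passes only in rows, so rows that repeat a pose let the fingers close. It gives the time, the measured TCP pose, the force, the opening and the grip force at its end, in the units of the state.
- bot.read_state(): the state, without advancing time (a new reading comes with each control period).
- bot.get_image(name): name is "side" or "top" or "wrist"; returns (picture, depth): 420x560x3 uint8, red, green, blue; 420x560 float32, m along the optical axis (not along the pixel's ray), 0 where there is no reading.
- bot.calibration(name): a dict with "camera_matrix" (3x3 intrinsics, pixels), "distortion" ([k1, k2, p1, p2, k3] as OpenCV has them; the pictures are not rectified), "rvec" (rotation vector, rad) and "tvec" (3), from world to camera coordinates, as OpenCV has them; the wrist camera has in their place "tool_from_camera" (4x4, takes a point from camera to tool coordinates, whose origin is the TCP and whose axes are the flange's). Camera axes: x right, y down, z forward; pixel columns grow to the right and rows downward; lengths in m; the calibration is good to about 2 mm. A picture is of the moment at which its call begins: read the wrist's pose just before it. calibration takes no time and is no camera call.
- bot.finish_job(): hands the job in; it is judged then, once.
The state is a dict: "time": time; "joints": joint angles; "joint_velocities": joint speeds; "joint_efforts": joint torques, N m; "eef_pos": TCP position; "orientation": TCP orientation; "force": force on the tool from outside, world axes, zero at the start; "ft_torque": the same for the moment, N m; "gripper_width": opening from 0.0 (shut) to 1.0 (fully open); "grasp_force": force on a finger pad.
Only numpy, scipy, OpenCV 4.12 (cv2) and the standard library are available. Lean on these libraries where they do the work, as an engineer would, in place of code of your own. Each camera call takes 0.05 s, during which the arm holds its last target. There are 200 camera calls.

## Working session

There is one attempt and no reset: what is moved stays moved. The work goes in short steps, Python scripts to look and compute and a tool call to move; the robot and the scene stay as the last step left them, time stands still between calls to the robot, and variables do not carry over. Pictures are saved under pics/ and viewed, at most 10 in all, crops included, and the job is handed in when it is done.

Besides the shell and the picture viewer there is one more tool, called after "Call:" as name(argument=value, ...), one argument or row to a line, values as JSON. jog_arm: Moves the arm, as the interface text tells. Its arguments: {"type":"object","properties":{"series":{"type":"array"},"squeeze":{"type":"number"}},"required":["series"]}

```bash
mkdir -p pics; cat > h.py <<'E'
import numpy as np, cv2
from plant import bot
def cam(name):
    s=bot.read_state(); im,d=bot.get_image(name); c=bot.calibration(name)
    if 'rvec' in c:
        R=cv2.Rodrigues(np.array(c['rvec'],float))[0]; t=np.array(c['tvec'],float).ravel()
        Rw,tw=R.T,-R.T@t
    else:
        T=np.array(c['tool_from_camera']); Ro=np.array(s['orientation']); Rw=Ro@T[:3,:3]; tw=Ro@T[:3,3]+np.array(s['eef_pos'])
    return im,d,c,Rw,tw
def cloud(d,c,Rw,tw):
    h,w=d.shape; u,v=np.meshgrid(np.arange(w),np.arange(h))
    p=cv2.undistortPoints(np.stack([u,v],-1).reshape(-1,1,2).astype(np.float64),np.array(c['camera_matrix']),np.array(c['distortion'])).reshape(h,w,2)
    P=np.dstack([p*d[...,None],d[...,None]]); W=P@Rw.T+tw; W[d==0]=np.nan; return W
def save(im,n): cv2.imwrite('pics/'+n,cv2.cvtColor(im,cv2.COLOR_RGB2BGR))
E
python3 - <<'E'
from h import *
for n in ('top','side'):
    im,d,c,R,t=cam(n); save(im,n+'0.png'); W=cloud(d,c,R,t); np.savez('/tmp/%s.npz'%n,W=W,im=im)
    print(n,t,R[:,2])
s=bot.read_state(); print(s['time'],s['eef_pos'],s['orientation'],s['gripper_width'],s['force'])
print(bot.calibration('wrist')['tool_from_camera'])
E
```

```text
top [0.29238039 0.0035689  1.47349327] [ 0.1586007   0.01834987 -0.98717227]
side [0.33255358 0.74401681 0.87977425] [ 0.18118578 -0.65645816 -0.73228027]
0.1 [ 0.16964331 -0.57522493  0.22162762] [[ 9.59161380e-01  2.82859073e-01 -4.38928155e-04]
 [ 2.82859406e-01 -9.59159850e-01  1.71435456e-03]
 [ 6.39184788e-05 -1.76849765e-03 -9.99998434e-01]] 0.999085712047527 [-0.37338847 -0.72470607 -0.59100909]
[[ 7.69752593e-04 -9.61902940e-01 -2.73390091e-01  7.46586575e-02]
 [ 9.99999611e-01  6.22698262e-04  6.24664209e-04 -7.73687694e-05]
 [-4.30626805e-04 -2.73390466e-01  9.61903045e-01 -1.61760868e-01]
 [ 0.00000000e+00  0.00000000e+00  0.00000000e+00  1.00000000e+00]]
```

View pics/top0.png

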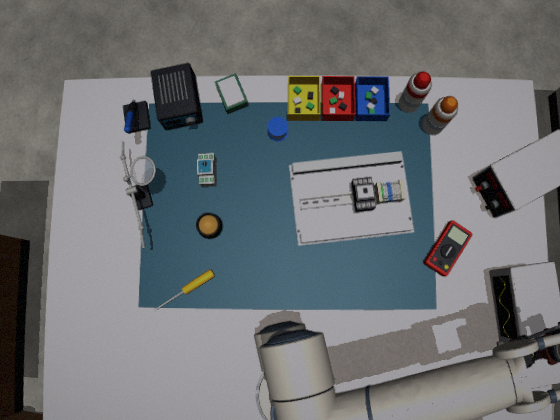

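View pics/side0.png

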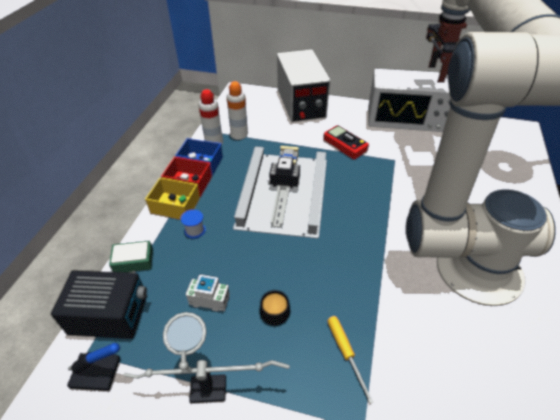

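The top view shows the loose module at px (206,169), the pot at (208,225), the dark module at (364,194), the end blocks at (391,191), and the rail running from (300,203) to (403,190). The side view shows the same layout.

```bash
python3 - <<'E'
from h import *
z=np.load('/tmp/top.npz'); W=z['W']; im=z['im']
def rect(u0,u1,v0,v1,zl,zh,n):
    p=W[v0:v1,u0:u1].reshape(-1,3); p=p[(p[:,2]>zl)&(p[:,2]<zh)]
    r=cv2.minAreaRect((p[:,:2]*1000).astype(np.float32)); print(n,len(p),'z',np.round(np.median(p[:,2]),4),np.round(r[0],1),np.round(r[1],1),round(r[2],1)); return p
rect(185,230,140,200,.035,.2,'module all'); rect(185,230,140,200,.06,.2,'module nose')
rect(190,228,205,245,.03,.2,'pot')
rect(260,295,112,142,.03,.2,'spool')
rect(285,420,145,170,.025,.06,'far duct'); rect(285,420,215,250,.025,.06,'near duct')
rect(285,420,145,250,.03,.2,'ducts all')
rect(348,378,170,215,.075,.2,'dark nose');rect(348,378,170,215,.055,.2,'dark')
rect(380,410,175,210,.05,.2,'blocks')
rect(295,348,195,212,.015,.04,'rail')
print('bench', np.nanmedian(W[240:300,300:400,2]))
print(np.round(W[169,206],3),np.round(W[194,364],3))
z=np.load('/tmp/side.npz'); W=z['W']
rect(180,235,265,318,.06,.2,'S module nose');rect(260,305,135,190,.075,.2,'S dark nose')
rect(230,335,135,240,.028,.055,'S ducts')
print('bench', np.nanmedian(W[240:280,240:340,2]))
E
```

```text
module all 544 z 0.0628 [638.1 263.3] [91.5 47.1] 4.2
module nose 280 z 0.0759 [638.2 263.6] [46.5 45.8] 2.2
pot 461 z 0.0476 [478.1 253. ] [68.6 69.4] 35.2
spool 351 z 0.055 [774.2  54.8] [56.8 88. ] 63.5
far duct 1073 z 0.0405 [ 662.3 -143. ] [ 30.9 321. ] 7.1
near duct 1136 z 0.0411 [ 461.8 -166.6] [ 29.2 320.3] 6.6
ducts all 3482 z 0.043 [ 562.6 -154.9] [233.1 321. ] 6.8
dark nose 340 z 0.0905 [ 563.9 -185.3] [45.1 55.5] 7.1
dark 652 z 0.0827 [ 566.4 -192.4] [89.6 70.5] 6.1
blocks 442 z 0.0608 [ 572.9 -263.6] [54.8 71.8] 7.1
rail 242 z 0.0225 [553.1 -73.6] [ 35.1 137. ] 6.0
bench 0.0007575674911700636
[0.63  0.259 0.079] [ 0.557 -0.183  0.091]
S module nose 499 z 0.0757 [628.1 317.3] [ 50.2 155.8] 10.5
S dark nose 239 z 0.0899 [ 562.8 -183.8] [44.3 58.1] 6.7
S ducts 1760 z 0.0403 [ 554.6 -208.2] [255.7 431.4] 6.4
bench 0.0004358587553910387
```

```bash
cat >> h.py <<'E'
from scipy.spatial.transform import Rotation as Ro
def Rt(yaw,tilt=0):  # yaw of module (deg); tilt>0: hook side (-x) low
    a=np.radians(yaw); R=np.array([[-np.sin(a),np.cos(a),0],[np.cos(a),np.sin(a),0],[0,0,-1.]])
    return R@Ro.from_rotvec([-np.radians(tilt),0,0]).as_matrix()
def to(pos,R):
    s=bot.read_state(); R0=np.array(s['orientation']); p=np.array(s['eef_pos'])
    print('t',round(s['time'],2),'tcp',np.round(p,4),'F',np.round(s['force'],1),'w',round(s['gripper_width'],3),
     '\n shift cm',np.round(R0.T@(np.array(pos)-p)*100,2),'turn',np.round(np.degrees(Ro.from_matrix(R0.T@R).as_rotvec())/8,3))
E
python3 -c "
from h import *
to([.638,.263,.23],Rt(3))"
```

```text
t 0.1 tcp [ 0.1696 -0.5752  0.2216] F [-0.4 -0.7 -0.6] w 0.999 
 shift cm [ 68.63 -67.15  -0.71] turn [-1.000e-02 -9.000e-03 -9.571e+00]
```

Call:
jog_arm(
  series=[
    [34,-34,-3,0,0,-4.8,1],
    [34,-34,-3,0,0,-4.8,1],
    [34,-34,-3,0,0,-4.8,1],
    [34,-34,-3,0,0,-4.8,1],
    [34,-34,-3,0,0,-4.8,1],
    [34,-34,-3,0,0,-4.8,1],
    [34,-34,-3,0,0,-4.8,1],
    [34,-34,-3,0,0,-4.8,1],
  ],
  squeeze=20,
)

```text
time: 0.9
eef_pos: [0.361, -0.223, 0.2474]
orientation: [[0.576, 0.817, 0.0], [0.817, -0.576, 0.0], [0.0, -0.0, -1.0]]
force: [0.6, -0.8, 0.8]
gripper_width: 1.001
grasp_force: 0.0
```

```bash
python3 -c "
from h import *
to([.638,.263,.23],Rt(3))"
```

```text
t 0.9 tcp [ 0.361  -0.223   0.2474] F [ 0.6 -0.8  0.8] w 1.001 
 shift cm [55.68 -5.37  1.74] turn [ 0.000e+00 -1.000e-03 -4.774e+00]
```

Call:
jog_arm(
  series=[
    [55.7,-5.4,1.7,0,0,-4.8,1],
    [55.7,-5.4,1.7,0,0,-4.8,1],
    [55.7,-5.4,1.7,0,0,-4.8,1],
    [55.7,-5.4,1.7,0,0,-4.8,1],
    [55.7,-5.4,1.7,0,0,-4.8,1],
    [55.7,-5.4,1.7,0,0,-4.8,1],
    [55.7,-5.4,1.7,0,0,-4.8,1],
    [55.7,-5.4,1.7,0,0,-4.8,1],
  ],
)

```text
time: 1.7
eef_pos: [0.5588, 0.1247, 0.2348]
orientation: [[-0.057, 0.998, -0.0], [0.998, 0.057, -0.0], [-0.0, -0.0, -1.0]]
force: [1.0, -1.2, -0.0]
gripper_width: 1.0
grasp_force: 0.0
```

```bash
python3 -c "
from h import *
to([.638,.263,.23],Rt(3))"
```

```text
t 1.7 tcp [0.5588 0.1247 0.2348] F [ 1.  -1.2 -0. ] w 1.0 
 shift cm [13.35  8.69  0.48] turn [-0.003  0.002  0.031]
```

Call:
jog_arm(
  series=[
    [13.3,8.7,0.5,0,0,0,1],
    [13.3,8.7,0.5,0,0,0,1],
    [13.3,8.7,0.5,0,0,0,1],
    [13.3,8.7,0.5,0,0,0,1],
    [13.3,8.7,0.5,0,0,0,1],
    [13.3,8.7,0.5,0,0,0,1],
  ],
)

```text
time: 2.3
eef_pos: [0.6374, 0.2595, 0.2305]
orientation: [[-0.056, 0.998, -0.0], [0.998, 0.056, -0.001], [-0.001, -0.0, -1.0]]
force: [-0.2, 0.3, 0.3]
gripper_width: 1.002
grasp_force: 0.0
```

```bash
python3 - <<'E'
from h import *
im,d,c,R,t=cam('wrist'); save(im,'w1.png'); W=cloud(d,c,R,t)
to([.638,.263,.23],Rt(3))
p=W.reshape(-1,3); ok=np.isfinite(p[:,0])&(abs(p[:,0]-.638)<.08)&(abs(p[:,1]-.263)<.06); p=p[ok]
for lo,hi in ((.07,.085),(.045,.085)):
    q=p[(p[:,2]>lo)&(p[:,2]<hi)]; print(len(q),np.median(q[:,2]),cv2.minAreaRect((q[:,:2]*1000).astype(np.float32)))
E
```

```text
t 2.35 tcp [0.6375 0.259  0.2314] F [0.3 0.  0.7] w 1.0 
 shift cm [0.39 0.07 0.14] turn [0.007 0.001 0.021]
2037 0.07584201157131892 ((640.1149291992188, 263.94622802734375), (44.616920471191406, 44.94432830810547), 2.9577279090881348)
3900 0.07445149922069619 ((639.91845703125, 263.8530578613281), (90.12168884277344, 45.454734802246094), 3.283442735671997)
```

View pics/w1.png

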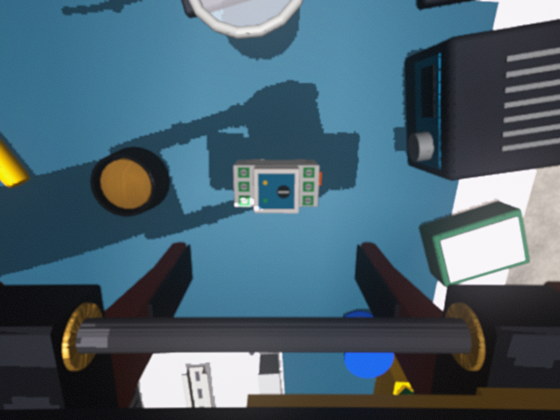

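The module is at px (277,187), with its orange latch on the right (+x) and the pot at (130,180), well clear of it.

Call:
jog_arm(
  series=[
    [0.5,0.25,8,0,0,0,1],
    [0.5,0.25,12,0,0,0,1],
    [0.5,0.25,14.5,0,0,0,1],
    [0.5,0.25,16,0,0,0,1],
    [0.5,0.25,17.4,0,0,0,1],
    [0.5,0.25,17.4,0,0,0,1],
    [0.5,0.25,17.4,0,0,0,1],
  ],
)

```text
time: 3.05
eef_pos: [0.6412, 0.2655, 0.0596]
orientation: [[-0.056, 0.998, 0.004], [0.998, 0.056, 0.001], [0.001, 0.004, -1.0]]
force: [0.1, -0.3, 0.8]
gripper_width: 0.998
grasp_force: 0.0
```

```bash
python3 -c "
from h import *
to([.640,.264,.056],Rt(3.1))"
```

```text
t 3.05 tcp [0.6412 0.2655 0.0596] F [ 0.1 -0.3  0.8] w 0.998 
 shift cm [-0.15 -0.13  0.36] turn [ 0.03  -0.008  0.013]
```

Call:
jog_arm(
  series=[
    [-0.15,-0.1,0.3,0,0,0,1],
    [-0.15,-0.1,0.3,0,0,0,-1],
    [-0.15,-0.1,0.3,0,0,0,-1],
    [-0.15,-0.1,0.3,0,0,0,-1],
    [-0.15,-0.1,0.3,0,0,0,-1],
    [-0.15,-0.1,0.3,0,0,0,-1],
    [-0.15,-0.1,0.3,0,0,0,-1],
    [-0.15,-0.1,0.3,0,0,0,-1],
  ],
  squeeze=40,
)

```text
time: 3.85
eef_pos: [0.6391, 0.264, 0.0534]
orientation: [[-0.056, 0.998, 0.0], [0.998, 0.056, 0.0], [0.0, 0.0, -1.0]]
force: [1.6, 0.7, -0.5]
gripper_width: 0.51
grasp_force: 40.0
```

```bash
python3 -c "
from h import *
to([.640,.264,.2],Rt(3.1))"
```

```text
t 3.85 tcp [0.6391 0.264  0.0534] F [ 1.6  0.7 -0.5] w 0.51 
 shift cm [ -0.     0.09 -14.66] turn [ 0.002 -0.     0.017]
```

```bash
cat >> h.py <<'E'
PC=np.array([.5626,-.155,0.]); PY=6.8; G=.0534
def Rp(): return Ro.from_euler('z',PY,degrees=True).as_matrix()
def tgt(hx,y,hz,tilt): # hook corner panel mm -> tcp world, R
    R=Rt(PY,tilt); M=np.column_stack([R[:,1],R[:,0],-R[:,2]])  # module axes
    h=PC+Rp()@(np.array([hx,y,hz])/1000)
    return h+M@np.array([.018,0,G-.008]),R
def where(): # module hook corner & tilt in panel, from arm
    s=bot.read_state(); R=np.array(s['orientation']); M=np.column_stack([R[:,1],R[:,0],-R[:,2]])
    h=np.array(s['eef_pos'])-M@np.array([.018,0,G-.008]); q=Rp().T@(h-PC)*1000; A=Rp().T@M
    print('t',round(s['time'],2),'hook panel mm',np.round(q,2),'tilt',round(np.degrees(np.arctan2(A[2,0],A[0,0])),2),'yaw',round(np.degrees(np.arctan2(A[1,0],A[0,0])),2),'roll',round(np.degrees(A[2,1]),2),'Fpanel',np.round(Rp().T@np.array(s['force']),1),'w',round(s['gripper_width'],3),round(s['grasp_force'],1))
E
python3 -c "
from h import *
to(*tgt(-28,60,120,0))"
```

```text
t 3.85 tcp [0.6391 0.264  0.0534] F [ 1.6  0.7 -0.5] w 0.51 
 shift cm [-35.47 -11.37 -11.21] turn [ 0.002 -0.    -0.446]
```

Call:
jog_arm(
  series=[
    [0,0,-4,0,0,0,-1],
    [0,0,-8,0,0,0,-1],
    [0,0,-12,0,0,0,-1],
    [0,0,-12,0,0,0,-1],
  ],
)

```text
time: 4.25
eef_pos: [0.6411, 0.2647, 0.1814]
orientation: [[-0.056, 0.998, 0.011], [0.998, 0.056, 0.004], [0.003, 0.011, -1.0]]
force: [1.0, 0.3, -1.5]
gripper_width: 0.509
grasp_force: 40.0
```

```bash
python3 -c "
from h import *
to(*tgt(-28,60,120,0));where()"
```

```text
t 4.25 tcp [0.6411 0.2647 0.1814] F [ 1.   0.3 -1.5] w 0.509 
 shift cm [-35.54 -11.59   1.36] turn [ 0.079 -0.021 -0.446]
t 4.25 hook panel mm [110.14 408.71 135.85] tilt 0.63 yaw -3.57 roll 0.19 Fpanel [ 1.1  0.2 -1.5] w 0.509 40.0
```

Call:
jog_arm(
  series=[
    [-35.4,-11.4,0.8,0,0,-0.45,-1],
    [-35.4,-11.4,0.8,0,0,-0.45,-1],
    [-35.4,-11.4,0.8,0,0,-0.45,-1],
    [-35.4,-11.4,0.8,0,0,-0.45,-1],
    [-35.4,-11.4,0.8,0,0,-0.45,-1],
    [-35.4,-11.4,0.8,0,0,-0.45,-1],
    [-35.4,-11.4,0.8,0,0,-0.45,-1],
    [-35.4,-11.4,0.8,0,0,-0.45,-1],
  ],
)

```text
time: 5.05
eef_pos: [0.5431, -0.0995, 0.1632]
orientation: [[-0.116, 0.993, -0.003], [0.993, 0.116, -0.001], [-0.0, -0.003, -1.0]]
force: [0.0, -0.7, -2.2]
gripper_width: 0.509
grasp_force: 40.0
```

Call:
jog_arm(
  series=[
    [0,0,0,0,0,0,-1],
    [0,0,0,0,0,0,-1],
    [0,0,0,0,0,0,-1],
    [0,0,0,0,0,0,-1],
    [0,0,0,0,0,0,-1],
  ],
)

```text
time: 5.55
eef_pos: [0.5454, -0.0949, 0.1652]
orientation: [[-0.121, 0.993, -0.0], [0.993, 0.121, 0.0], [0.0, -0.0, -1.0]]
force: [0.1, 0.3, -2.7]
gripper_width: 0.506
grasp_force: 40.0
```

```bash
python3 - <<'E'
from h import *
to(*tgt(-28,60,120,0));where()
im,d,c,R,t=cam('wrist'); save(im,'w2.png'); W=cloud(d,c,R,t); np.savez('/tmp/w2.npz',W=W,im=im)
E
```

```text
t 5.55 tcp [ 0.5454 -0.0949  0.1652] F [ 0.1  0.3 -2.7] w 0.506 
 shift cm [-0.18 -0.   -0.02] turn [-0.001 -0.001  0.017]
t 5.55 hook panel mm [-27.99  61.72 119.82] tilt -0.01 yaw 0.13 roll 0.01 Fpanel [ 0.1  0.3 -2.7] w 0.506 40.0
```

View pics/w2.png

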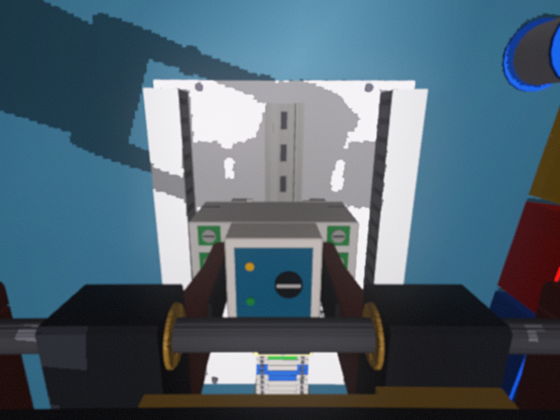

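The held module fills px (190–357, 203–330), and the bare rail is visible ahead of it at px (266–303, 103–200).

```bash
python3 - <<'E'
from h import *
z=np.load('/tmp/w2.npz'); W=z['W']; Q=((W-PC)@Rp())*1000
def f(name,s,zl,zh):
    q=Q[s].reshape(-1,3); q=q[(q[:,2]>zl)&(q[:,2]<zh)]
    r=cv2.minAreaRect(q[:,:2].astype(np.float32)); print(name,len(q),'zmed',round(np.median(q[:,2]),2),np.round(r[0],2),np.round(r[1],1),round(r[2],2),'x pct',np.round(np.percentile(q[:,0],[1,50,99]),1),'y',np.round(np.percentile(q[:,1],[1,99]),1)); return q
rail=f('rail',np.s_[100:200,255:315],17,30)
import numpy as np
ys=np.arange(100,150,5)
c=[[y,(lambda s:(s.min()+s.max())/2)(rail[abs(rail[:,1]-y)<2.5][:,0])] for y in ys if (abs(rail[:,1]-y)<2.5).any()]
print(np.round(c,2).tolist(), np.polyfit(*np.array(c).T,1))
f('L duct',np.s_[90:200,140:190],35,48);f('R duct',np.s_[90:200,375:430],35,48)
f('nose',np.s_[222:318,226:322],172,200)
f('all held',np.s_[195:275,185:362],150,200)
E
```

```text
rail 1599 zmed 22.68 [ -0.5  104.12] [87.4 34.7] 89.84 x pct [-17.9   9.3  16.7] y [ 61.5 147.7]
[[100.0, -0.75], [105.0, -0.75], [110.0, -0.91], [115.0, -0.5], [120.0, -0.51], [125.0, -0.59], [130.0, -0.62], [135.0, -0.72], [140.0, -0.82], [145.0, -0.44]] [ 0.00337101 -1.07502869]
L duct 3749 zmed 40.66 [-102.82  110.75] [29.8 92.5] 0.66 x pct [-116.8 -102.7  -88.6] y [ 65.6 156. ]
R duct 3763 zmed 40.74 [101.18 111.26] [29.4 92.2] 0.31 x pct [ 86.8 100.5 114.8] y [ 66.3 156.5]
nose 8511 zmed 187.79 [-10.03  63.46] [45.1 41.9] 0.22 x pct [-31.9 -10.2  11.8] y [43.9 84.2]
all held 9930 zmed 179.69 [-10.09  68.87] [90.3 31.3] 0.39 x pct [-53.7 -10.3  33.7] y [57.8 84.2]
```

```bash
cat >> h.py <<'E'
PC=PC+Rp()@np.array([-.00065,0,0])
E
python3 -c "
from h import *
to(*tgt(-26,36,60,16));to(*tgt(-26,36,30,16))"
```

```text
t 5.6 tcp [ 0.5453 -0.095   0.1653] F [ 0.6  0.1 -3.1] w 0.51 
 shift cm [-2.56 -1.19  5.67] turn [-2.001 -0.003  0.015]
t 5.6 tcp [ 0.5453 -0.095   0.1653] F [ 0.6  0.1 -3.1] w 0.51 
 shift cm [-2.56 -1.19  8.67] turn [-2.001 -0.003  0.015]
```

Call:
jog_arm(
  series=[
    [-1.3,-0.6,2,-1,0,0,-1],
    [-2.6,-1.2,4,-2,0,0,-1],
    [-2.6,-1.2,5.7,-2,0,0,-1],
    [-2.6,-1.2,7,-2,0,0,-1],
    [-2.6,-1.2,7.8,-2,0,0,-1],
    [-2.6,-1.2,8.2,-2,0,0,-1],
    [-2.6,-1.2,8.2,-2,0,0,-1],
    [-2.6,-1.2,8.2,-2,0,0,-1],
  ],
  squeeze=50,
)

```text
time: 6.4
eef_pos: [0.5373, -0.1231, 0.0845]
orientation: [[-0.12, 0.954, 0.275], [0.993, 0.115, 0.033], [-0.001, 0.277, -0.961]]
force: [0.3, -0.3, -2.2]
gripper_width: 0.51
grasp_force: 50.0
```

```bash
python3 -c "
from h import *
where();to(*tgt(-26,36,22,16))"
```

```text
t 6.4 hook panel mm [-25.44  34.67  35.87] tilt 16.06 yaw 0.09 roll -0.03 Fpanel [ 0.2 -0.4 -2.2] w 0.51 50.0
t 6.4 tcp [ 0.5373 -0.1231  0.0845] F [ 0.3 -0.3 -2.2] w 0.51 
 shift cm [ 0.13 -0.43  1.32] turn [0.008 0.001 0.011]
```

Call:
jog_arm(
  series=[
    [0,-0.1,0.5,0,0,0,-1],
    [0,-0.3,1.0,0,0,0,-1],
    [0,-0.4,1.3,0,0,0,-1],
    [0,-0.4,1.3,0,0,0,-1],
    [0,-0.4,1.3,0,0,0,-1],
    [0,-0.4,1.3,0,0,0,-1],
  ],
)

```text
time: 7.0
eef_pos: [0.536, -0.1233, 0.0699]
orientation: [[-0.119, 0.954, 0.274], [0.993, 0.114, 0.033], [-0.0, 0.276, -0.961]]
force: [-0.1, -0.8, -1.9]
gripper_width: 0.507
grasp_force: 50.0
```

```bash
python3 -c "
from h import *
where();to(*tgt(-26,36,20.3,16))"
```

```text
t 7.0 hook panel mm [-26.76  34.66  21.29] tilt 16.01 yaw 0.03 roll -0.0 Fpanel [-0.2 -0.8 -1.9] w 0.507 50.0
t 7.0 tcp [ 0.536  -0.1233  0.0699] F [-0.1 -0.8 -1.9] w 0.507 
 shift cm [0.13 0.05 0.12] turn [ 0.001 -0.001  0.004]
```

Call:
jog_arm(
  series=[
    [0,0,0.05,0,0,0,-1],
    [0,0,0.09,0,0,0,-1],
    [0,0,0.09,0,0,0,-1],
    [0,0,0.09,0,0,0,-1],
  ],
)

```text
time: 7.4
eef_pos: [0.5363, -0.1232, 0.069]
orientation: [[-0.119, 0.954, 0.274], [0.993, 0.114, 0.033], [-0.0, 0.276, -0.961]]
force: [0.7, 0.2, -2.3]
gripper_width: 0.508
grasp_force: 50.0
```

Call:
jog_arm(
  series=[
    [0,0,0.05,0,0,0,-1],
    [0,0,0.05,0,0,0,-1],
    [0,0,0.05,0,0,0,-1],
  ],
)

```text
time: 7.7
eef_pos: [0.5365, -0.1233, 0.0689]
orientation: [[-0.119, 0.954, 0.274], [0.993, 0.114, 0.033], [-0.0, 0.276, -0.961]]
force: [-2.5, -0.9, 1.1]
gripper_width: 0.51
grasp_force: 50.0
```

```bash
python3 -c "
from h import *
where()"
```

```text
t 7.7 hook panel mm [-26.29  34.58  20.27] tilt 16.02 yaw 0.03 roll -0.02 Fpanel [-2.6 -0.6  1.1] w 0.51 50.0
```

Call:
jog_arm(
  series=[
    [0,0.15,-0.02,0,0,0,-1],
    [0,0.3,-0.03,0,0,0,-1],
    [0,0.45,-0.03,0,0,0,-1],
    [0,0.6,-0.03,0,0,0,-1],
    [0,0.7,-0.03,0,0,0,-1],
    [0,0.7,-0.03,0,0,0,-1],
    [0,0.7,-0.03,0,0,0,-1],
  ],
)

```text
time: 8.4
eef_pos: [0.5432, -0.1224, 0.0708]
orientation: [[-0.119, 0.954, 0.274], [0.993, 0.114, 0.033], [-0.0, 0.276, -0.961]]
force: [-1.3, -0.4, 1.2]
gripper_width: 0.509
grasp_force: 50.0
```

```bash
python3 -c "
from h import *
where()"
```

```text
t 8.4 hook panel mm [-19.47  34.67  22.23] tilt 16.03 yaw 0.04 roll -0.01 Fpanel [-1.3 -0.3  1.2] w 0.509 50.0
```

Call:
jog_arm(
  series=[
    [0,0.06,0,0,0,0,-1],
    [0,0.12,0,0,0,0,-1],
    [0,0.16,0,0,0,0,-1],
    [0,0.16,0,0,0,0,-1],
  ],
)

```text
time: 8.8
eef_pos: [0.5444, -0.1222, 0.0711]
orientation: [[-0.119, 0.955, 0.273], [0.993, 0.114, 0.033], [0.0, 0.275, -0.961]]
force: [-3.2, -1.1, 2.1]
gripper_width: 0.508
grasp_force: 50.0
```

```bash
python3 -c "
from h import *
where()"
```

```text
t 8.8 hook panel mm [-18.33  34.68  22.52] tilt 15.98 yaw 0.03 roll 0.0 Fpanel [-3.3 -0.7  2.1] w 0.508 50.0
```

```bash
python3 -c "
from h import *
for a,x,z in((12,-18.2,22.6),(8,-18.1,22.6),(5,-18.1,22.6),(0,-18,22.6)): to(*tgt(x,34.7,z,a))"
```

```text
t 8.8 tcp [ 0.5444 -0.1222  0.0711] F [-3.2 -1.1  2.1] w 0.508 
 shift cm [0.   0.33 0.13] turn [ 0.498 -0.001  0.004]
t 8.8 tcp [ 0.5444 -0.1222  0.0711] F [-3.2 -1.1  2.1] w 0.508 
 shift cm [0.   0.64 0.29] turn [ 0.998 -0.001  0.004]
t 8.8 tcp [ 0.5444 -0.1222  0.0711] F [-3.2 -1.1  2.1] w 0.508 
 shift cm [0.   0.86 0.42] turn [ 1.373e+00 -1.000e-03  4.000e-03]
t 8.8 tcp [ 0.5444 -0.1222  0.0711] F [-3.2 -1.1  2.1] w 0.508 
 shift cm [0.   1.21 0.67] turn [ 1.998e+00 -1.000e-03  4.000e-03]
```

Call:
jog_arm(
  series=[
    [0,0.17,0.06,0.25,0,0,-1],
    [0,0.33,0.13,0.5,0,0,-1],
    [0,0.5,0.21,0.75,0,0,-1],
    [0,0.64,0.29,1,0,0,-1],
    [0,0.64,0.29,1,0,0,-1],
    [0,0.64,0.29,1,0,0,-1],
  ],
)

```text
time: 9.4
eef_pos: [0.5514, -0.1214, 0.0702]
orientation: [[-0.119, 0.983, 0.138], [0.993, 0.118, 0.017], [-0.0, 0.139, -0.99]]
force: [-3.9, 0.0, 3.8]
gripper_width: 0.512
grasp_force: 50.0
```

```bash
python3 -c "
from h import *
where()
for a,x,z in((4,-18.1,22.6),(2,-18.1,22.6),(0,-18,22.6)): to(*tgt(x,34.7,z,a))"
```

```text
t 9.4 hook panel mm [-17.99  34.68  22.73] tilt 8.0 yaw 0.05 roll -0.0 Fpanel [-3.8  0.5  3.8] w 0.512 50.0
t 9.4 tcp [ 0.5514 -0.1214  0.0702] F [-3.9  0.   3.8] w 0.512 
 shift cm [0.   0.3  0.15] turn [ 0.499 -0.001  0.006]
t 9.4 tcp [ 0.5514 -0.1214  0.0702] F [-3.9  0.   3.8] w 0.512 
 shift cm [0.   0.45 0.22] turn [ 0.749 -0.     0.006]
t 9.4 tcp [ 0.5514 -0.1214  0.0702] F [-3.9  0.   3.8] w 0.512 
 shift cm [-0.    0.61  0.31] turn [ 0.999 -0.     0.006]
```

Call:
jog_arm(
  series=[
    [0,0.15,0.08,0.25,0,0,-1],
    [0,0.31,0.15,0.5,0,0,-1],
    [0,0.46,0.23,0.75,0,0,-1],
    [0,0.62,0.31,1,0,0,-1],
    [0,0.62,0.31,1,0,0,-1],
    [0,0.62,0.31,1,0,0,-1],
    [0,0.62,0.31,1,0,0,-1],
  ],
  squeeze=55,
)

```text
time: 10.1
eef_pos: [0.558, -0.1207, 0.0683]
orientation: [[-0.119, 0.993, 0.001], [0.993, 0.119, 0.0], [-0.0, 0.001, -1.0]]
force: [-3.8, -0.1, 5.1]
gripper_width: 0.509
grasp_force: 55.0
```

```bash
python3 - <<'E'
from h import *
where(); print(bot.read_state()['ft_torque'])
E
```

```text
t 10.1 hook panel mm [-17.79  34.64  22.91] tilt 0.06 yaw 0.03 roll -0.0 Fpanel [-3.8  0.4  5.1] w 0.509 55.0
[-0.09542169  0.83385784 -0.05569204]
```

Call:
jog_arm(
  series=[
    [0,0,0.06,0.06,0,0,-1],
    [0,0,0.12,0.12,0,0,-1],
    [0,0,0.16,0.15,0,0,-1],
    [0,0,0.16,0.15,0,0,-1],
  ],
)

```text
time: 10.5
eef_pos: [0.5588, -0.1206, 0.0685]
orientation: [[-0.119, 0.993, -0.017], [0.993, 0.119, -0.003], [-0.001, -0.018, -1.0]]
force: [-4.2, -0.2, 11.2]
gripper_width: 0.508
grasp_force: 55.0
```

```bash
python3 - <<'E'
from h import *
where(); print(bot.read_state()['ft_torque'])
im,d,c,R,t=cam('wrist'); W=cloud(d,c,R,t); Q=((W-PC)@Rp())*1000
q=Q[200:320,180:370].reshape(-1,3); q=q[np.isfinite(q[:,0])&(q[:,1]>10)]
for n,zl,zh in (('nose',83,100),('shoulder',60,75)):
    k=q[(q[:,2]>zl)&(q[:,2]<zh)&(q[:,1]<57.2)]; k=k[abs(k[:,2]-np.median(k[:,2]))<2]
    A=np.c_[k[:,0],k[:,1],np.ones(len(k))]; s=np.linalg.lstsq(A,k[:,2],rcond=None)[0]; print(n,len(k),np.median(k[:,2]),'slope deg',np.degrees(s[:2]),k[:,0].min(),k[:,0].max())
save(im,'w3.png')
im,d,c,R,t=cam('side'); W=cloud(d,c,R,t); save(cv2.resize(im[120:250,220:350],(780,780*130//130))[:600],'s3.png')
E
```

```text
t 10.5 hook panel mm [-17.81  34.59  23.4 ] tilt -1.01 yaw 0.04 roll -0.03 Fpanel [-4.2  0.3 11.2] w 0.508 55.0
[ 0.12843967  0.74902279 -0.02990463]
nose 7475 91.13068880826383 slope deg [-0.63003752 -0.42755979] -30.03634209098344 32.37942777959652
shoulder 2794 67.0060081252924 slope deg [-0.72731033 -0.40318961] -44.23006410653464 45.77408397692626
```

View pics/s3.png

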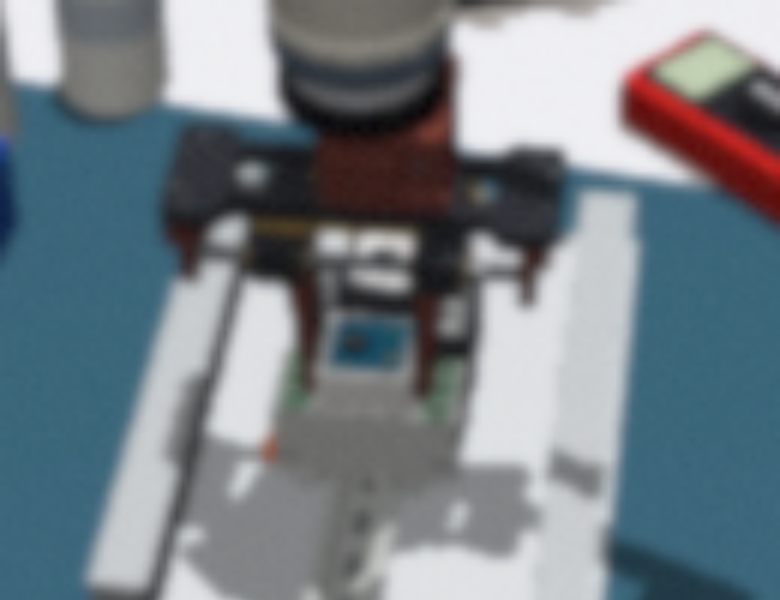

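The side view shows the module level on the rail with its orange tab in at px (270,447). The depth heights, 91.1 mm at the nose and 67.0 mm at the shoulder, match the seated values. One firmer press next, then level out.

Call:
jog_arm(
  series=[
    [0,0,0.08,0,0,0,-1],
    [0,0,0.14,0,0,0,-1],
    [0,0,0.14,0,0,0,-1],
  ],
)

```text
time: 10.9
eef_pos: [0.5588, -0.1206, 0.0684]
orientation: [[-0.119, 0.993, -0.017], [0.993, 0.119, -0.003], [-0.001, -0.017, -1.0]]
force: [-7.4, 0.5, 15.5]
gripper_width: 0.508
grasp_force: 55.0
```

Call:
jog_arm(
  series=[
    [0,-0.03,-0.15,-0.06,0,0,-1],
    [0,-0.05,-0.25,-0.12,0,0,-1],
    [0,-0.05,-0.25,-0.12,0,0,-1],
    [0,-0.05,-0.25,-0.12,0,0,-1],
  ],
)

```text
time: 11.3
eef_pos: [0.5581, -0.1206, 0.0683]
orientation: [[-0.119, 0.993, -0.002], [0.993, 0.119, -0.001], [-0.0, -0.002, -1.0]]
force: [-1.7, -0.5, 6.1]
gripper_width: 0.506
grasp_force: 55.0
```

```bash
cat >> h.py <<'E'
def chk():
    im,d,c,R,t=cam('wrist'); W=cloud(d,c,R,t); Q=((W-PC)@Rp())*1000
    q=Q[200:320,180:370].reshape(-1,3); q=q[np.isfinite(q[:,0])]
    for n,zl,zh in (('nose',83,100),('shoulder',60,75)):
        k=q[(q[:,2]>zl)&(q[:,2]<zh)]; k=k[abs(k[:,2]-np.median(k[:,2]))<2]
        s=np.linalg.lstsq(np.c_[k[:,:2],np.ones(len(k))],k[:,2],rcond=None)[0]; print(n,round(np.median(k[:,2]),2),'slope deg',np.degrees(s[:2]).round(2),k[:,0].min().round(1),k[:,0].max().round(1),'y',k[:,1].min().round(1),k[:,1].max().round(1))
E
python3 - <<'E'
from h import *
where(); print(bot.read_state()['ft_torque']);chk()
E
```

```text
t 11.3 hook panel mm [-17.84  34.66  22.91] tilt -0.1 yaw 0.03 roll -0.02 Fpanel [-1.8 -0.3  6.1] w 0.506 55.0
[ 0.00545906  0.45929688 -0.04490255]
nose 90.9 slope deg [ 0.08 -0.44] -31.1 31.5 y 15.6 57.3
shoulder 66.78 slope deg [ 0.03 -0.43] -44.7 45.2 y 24.2 57.3
```

Call:
jog_arm(
  series=[
    [-0.2,0,-0.05,0,0,0,-1],
    [-0.4,0,-0.05,0,0,0,-1],
    [-0.6,0,-0.05,0,0,0,-1],
    [-0.8,0,-0.05,0,0,0,-1],
    [-1.0,0,-0.05,0,0,0,-1],
    [-1.1,0,-0.05,0,0,0,-1],
    [-1.2,0,-0.05,0,0,0,-1],
    [-1.2,0,-0.05,0,0,0,-1],
  ],
)

```text
time: 12.15
eef_pos: [0.5595, -0.1322, 0.0683]
orientation: [[-0.119, 0.993, -0.003], [0.993, 0.119, 0.0], [0.001, -0.003, -1.0]]
force: [-1.9, 1.6, 6.1]
gripper_width: 0.511
grasp_force: 55.0
```

```bash
python3 - <<'E'
from h import *
where(); print(bot.read_state()['ft_torque']);chk()
E
```

```text
t 12.15 hook panel mm [-17.9   22.99  22.94] tilt -0.15 yaw 0.05 roll 0.04 Fpanel [-1.7  1.8  6.1] w 0.511 55.0
[ 0.34387258  0.20392877 -0.01827254]
nose 90.93 slope deg [ 0.06 -0.47] -31.0 31.5 y 3.9 45.6
shoulder 66.82 slope deg [ 0.02 -0.2 ] -44.8 45.2 y -12.0 45.6
```

Call:
jog_arm(
  series=[
    [-0.08,0,0,0,0,0,-1],
    [-0.16,0,0,0,0,0,-1],
    [-0.24,0,0,0,0,0,-1],
    [-0.32,0,0,0,0,0,-1],
    [-0.4,0,0,0,0,0,-1],
    [-0.48,0,0,0,0,0,-1],
    [-0.55,0,0,0,0,0,-1],
    [-0.55,0,0,0,0,0,-1],
  ],
)

```text
time: 13.0
eef_pos: [0.5601, -0.1373, 0.0683]
orientation: [[-0.119, 0.993, -0.003], [0.993, 0.119, 0.001], [0.001, -0.003, -1.0]]
force: [-1.0, 3.1, 5.9]
gripper_width: 0.509
grasp_force: 55.0
```

```bash
python3 - <<'E'
from h import *
where(); print(bot.read_state()['ft_torque'])
E
```

```text
t 13.0 hook panel mm [-17.88  17.94  22.94] tilt -0.15 yaw 0.05 roll 0.08 Fpanel [-0.6  3.2  5.9] w 0.509 55.0
[ 0.53673559  0.19715986 -0.09542267]
```

Call:
jog_arm(
  series=[
    [-0.08,0,0,0,0,0,-1],
    [-0.16,0,0,0,0,0,-1],
    [-0.24,0,0,0,0,0,-1],
    [-0.32,0,0,0,0,0,-1],
    [-0.4,0,0,0,0,0,-1],
    [-0.4,0,0,0,0,0,-1],
  ],
)

```text
time: 13.6
eef_pos: [0.5602, -0.1385, 0.0684]
orientation: [[-0.121, 0.993, -0.004], [0.993, 0.121, 0.006], [0.006, -0.003, -1.0]]
force: [-4.4, 12.2, 8.5]
gripper_width: 0.507
grasp_force: 55.0
```

```bash
python3 - <<'E'
from h import *
where(); print(bot.read_state()['ft_torque'])
E
```

```text
t 13.6 hook panel mm [-17.9   16.94  23.01] tilt -0.19 yaw 0.16 roll 0.35 Fpanel [-2.9 12.7  8.5] w 0.507 55.0
[ 1.89435766  0.61450605 -0.05765482]
```

Call:
jog_arm(
  series=[
    [-0.08,0,0,0,0,0,-1],
    [-0.16,0,0,0,0,0,-1],
    [-0.24,0,0,0,0,0,-1],
    [-0.32,0,0,0,0,0,-1],
    [-0.32,0,0,0,0,0,-1],
  ],
)

```text
time: 14.1
eef_pos: [0.5606, -0.1414, 0.0684]
orientation: [[-0.121, 0.993, -0.004], [0.993, 0.121, 0.006], [0.007, -0.003, -1.0]]
force: [-3.6, 13.7, 9.2]
gripper_width: 0.509
grasp_force: 55.0
```

```bash
python3 - <<'E'
from h import *
where(); print(bot.read_state()['ft_torque'])
E
```

```text
t 14.1 hook panel mm [-17.9   14.01  23.02] tilt -0.19 yaw 0.18 roll 0.38 Fpanel [-2.  14.   9.2] w 0.509 55.0
[ 2.05804316  0.627797   -0.06286259]
```

Call:
jog_arm(
  series=[
    [-0.08,0,0,0,0,0,-1],
    [-0.16,0,0,0,0,0,-1],
    [-0.24,0,0,0,0,0,-1],
    [-0.32,0,0,0,0,0,-1],
    [-0.4,0,0,0,0,0,-1],
    [-0.48,0,0,0,0,0,-1],
    [-0.54,0,0,0,0,0,-1],
    [-0.54,0,0,0,0,0,-1],
  ],
)

```text
time: 14.9
eef_pos: [0.5612, -0.1467, 0.0683]
orientation: [[-0.121, 0.993, -0.004], [0.993, 0.121, 0.006], [0.007, -0.003, -1.0]]
force: [-4.9, 13.7, 9.2]
gripper_width: 0.508
grasp_force: 55.0
```

```bash
python3 - <<'E'
from h import *
where(); print(bot.read_state()['ft_torque'])
E
```

```text
t 14.9 hook panel mm [-17.94   8.64  23.  ] tilt -0.2 yaw 0.17 roll 0.38 Fpanel [-3.2 14.2  9.2] w 0.508 55.0
[ 2.12338772  0.68218521 -0.06635743]
```

Call:
jog_arm(
  series=[
    [-0.05,0,0,0,0,0,-1],
    [-0.1,0,0,0,0,0,-1],
    [-0.15,0,0,0,0,0,-1],
    [-0.2,0,0,0,0,0,-1],
    [-0.25,0,0,0,0,0,-1],
    [-0.3,0,0,0,0,0,-1],
    [-0.3,0,0,0,0,0,-1],
  ],
)

```text
time: 15.6
eef_pos: [0.5616, -0.1496, 0.0684]
orientation: [[-0.121, 0.993, -0.004], [0.993, 0.122, 0.006], [0.007, -0.003, -1.0]]
force: [-4.2, 14.2, 8.6]
gripper_width: 0.511
grasp_force: 55.0
```

```bash
python3 - <<'E'
from h import *
where(); print(bot.read_state()['ft_torque'])
E
```

```text
t 15.6 hook panel mm [-17.9    5.7   23.04] tilt -0.2 yaw 0.18 roll 0.38 Fpanel [-2.4 14.5  8.6] w 0.511 55.0
[ 2.08243112  0.71553693 -0.04752095]
```

Call:
jog_arm(
  series=[
    [-0.05,0,0,0,0,0,-1],
    [-0.1,0,0,0,0,0,-1],
    [-0.15,0,0,0,0,0,-1],
    [-0.2,0,0,0,0,0,-1],
    [-0.25,0,0,0,0,0,-1],
    [-0.25,0,0,0,0,0,-1],
  ],
)

```text
time: 16.2
eef_pos: [0.5616, -0.1499, 0.0684]
orientation: [[-0.123, 0.992, -0.005], [0.992, 0.123, 0.01], [0.011, -0.004, -1.0]]
force: [-5.6, 20.9, 11.5]
gripper_width: 0.508
grasp_force: 55.0
```

```bash
python3 - <<'E'
from h import *
where(); print(bot.read_state()['ft_torque'])
E
```

```text
t 16.2 hook panel mm [-17.94   5.6   23.08] tilt -0.23 yaw 0.24 roll 0.61 Fpanel [-3.  21.4 11.5] w 0.508 55.0
[ 3.16755858  1.00410573 -0.26487216]
```

Call:
jog_arm(
  series=[
    [0.1,0,-0.03,0,0,0,-1],
    [0.2,0,-0.06,0,0,0,-1],
    [0.3,0,-0.1,0,0,0,-1],
    [0.38,0,-0.12,0,0,0,-1],
    [0.38,0,-0.12,0,0,0,-1],
    [0.38,0,-0.12,0,0,0,-1],
  ],
)

```text
time: 16.8
eef_pos: [0.5615, -0.1497, 0.0683]
orientation: [[-0.121, 0.993, -0.004], [0.993, 0.121, 0.004], [0.004, -0.004, -1.0]]
force: [-0.2, 8.1, 2.9]
gripper_width: 0.513
grasp_force: 55.0
```

```bash
python3 - <<'E'
from h import *
where(); print(bot.read_state()['ft_torque'])
E
```

```text
t 16.8 hook panel mm [-17.98   5.51  23.01] tilt -0.21 yaw 0.13 roll 0.25 Fpanel [0.8 8.  2.9] w 0.513 55.0
[1.30829505 0.0140938  0.00685121]
```

Unload the remaining 8 N or so, then open and retreat upward.

Call:
jog_arm(
  series=[
    [0.1,0,0.02,0,0,0,-1],
    [0.18,0,0.03,0,0,0,-1],
    [0.18,0,0.03,0,0,0,-1],
  ],
)

```text
time: 17.1
eef_pos: [0.5615, -0.1497, 0.0683]
orientation: [[-0.12, 0.993, -0.003], [0.993, 0.12, 0.001], [0.001, -0.003, -1.0]]
force: [1.7, 4.8, 1.2]
gripper_width: 0.513
grasp_force: 55.0
```

```bash
python3 - <<'E'
from h import *
where(); print(bot.read_state()['ft_torque'])
E
```

```text
t 17.1 hook panel mm [-18.     5.47  22.97] tilt -0.19 yaw 0.08 roll 0.07 Fpanel [2.3 4.6 1.2] w 0.513 55.0
[ 0.73432423 -0.46074616  0.09942981]
```

Call:
jog_arm(
  series=[
    [0,0,0,0,0,0,0.3],
    [0,0,0,0,0,0,0.6],
    [0,0,0,0,0,0,1],
    [0,0,0,0,0,0,1],
    [0,0,0,0,0,0,1],
    [0,0,-1,0,0,0,1],
    [0,0,-3,0,0,0,1],
    [0,0,-6,0,0,0,1],
  ],
)

```text
time: 17.9
eef_pos: [0.5604, -0.1502, 0.1282]
orientation: [[-0.119, 0.993, -0.007], [0.993, 0.119, 0.0], [0.001, -0.007, -1.0]]
force: [0.4, 0.1, -0.1]
gripper_width: 1.002
grasp_force: 0.0
```

Call:
jog_arm(
  series=[
    [8,0,-5,0,0,0,1],
    [8,0,-5,0,0,0,1],
    [8,0,-5,0,0,0,1],
    [8,0,-5,0,0,0,1],
    [8,0,-5,0,0,0,1],
    [8,0,-5,0,0,0,1],
  ],
)

```text
time: 18.5
eef_pos: [0.5515, -0.0719, 0.1774]
orientation: [[-0.118, 0.993, -0.007], [0.993, 0.118, -0.0], [0.0, -0.007, -1.0]]
force: [-0.2, 0.3, 0.2]
gripper_width: 0.999
grasp_force: 0.0
```

```bash
python3 - <<'E'
from h import *
where()
im,d,c,R,t=cam('wrist'); save(im,'w4.png'); W=cloud(d,c,R,t); Q=((W-PC)@Rp())*1000
np.savez('/tmp/w4.npz',Q=Q,im=im)
E
```

```text
t 18.5 hook panel mm [-18.78  83.87 132.09] tilt -0.37 yaw -0.04 roll 0.02 Fpanel [-0.1  0.3  0.2] w 0.999 0.0
```

View pics/w4.png

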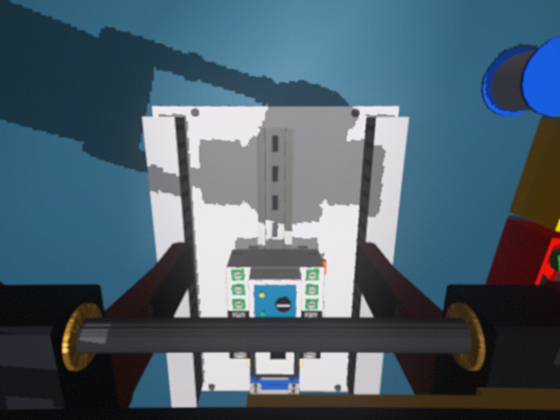

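The module is free on the rail at px (277,290) with its orange tab at (323,265). The gripper hides the joints between the parts, so I'll look from further over.

Call:
jog_arm(
  series=[
    [-2,0,-6,0,0,0,1],
    [-15,0,-7,0,0,0,1],
    [-15,0,-7,0,0,0,1],
    [-15,0,-7,0,0,0,1],
    [-15,0,-7,0,0,0,1],
    [-15,0,-7,0,0,0,1],
    [-15,0,-7,0,0,0,1],
  ],
)

```text
time: 19.25
eef_pos: [0.57, -0.2193, 0.248]
orientation: [[-0.119, 0.993, -0.005], [0.993, 0.119, 0.0], [0.001, -0.005, -1.0]]
force: [0.1, -0.2, -0.3]
gripper_width: 0.995
grasp_force: 0.0
```

```bash
python3 - <<'E'
from h import *
where()
im,d,c,R,t=cam('wrist'); W=cloud(d,c,R,t); Q=((W-PC)@Rp())*1000
np.savez('/tmp/w5.npz',Q=Q,im=im)
save(cv2.resize(im[60:330,130:490],(800,600),interpolation=cv2.INTER_CUBIC),'w5.png')
k=Q.reshape(-1,3); k=k[np.isfinite(k[:,0])]
for n,yl,yh in (('mod',-14,26),('dark',-68,-22)):
  for m,zl,zh in (('nose',87,95),('sh',63,71)):
    q=k[(k[:,1]>yl)&(k[:,1]<yh)&(k[:,2]>zl)&(k[:,2]<zh)&(abs(k[:,0])<46)]
    s=np.linalg.lstsq(np.c_[q[:,:2],np.ones(len(q))],q[:,2],rcond=None)[0]
    print(n,m,len(q),np.median(q[:,2]).round(2),np.degrees(s[:2]).round(2),'x',np.percentile(q[:,0],[.5,99.5]).round(1),'y',np.percentile(q[:,1],[.5,99.5]).round(1))
E
```

```text
t 19.25 hook panel mm [-17.89 -64.67 202.72] tilt -0.3 yaw 0.05 roll 0.06 Fpanel [ 0.1 -0.2 -0.3] w 0.995 0.0
mod nose 2094 91.0 [ 0.3  -0.02] x [-21.8  22.5] y [-13.4  25.4]
mod sh 1686 66.96 [-0.03  0.05] x [-44.3  44.9] y [-13.2  25.7]
dark nose 2097 90.9 [ 0.07 -0.01] x [-22.3  22. ] y [-67.4 -22.7]
dark sh 1739 66.92 [0.03 0.1 ] x [-44.7  44.7] y [-67.6 -22.1]
```

View pics/w5.png

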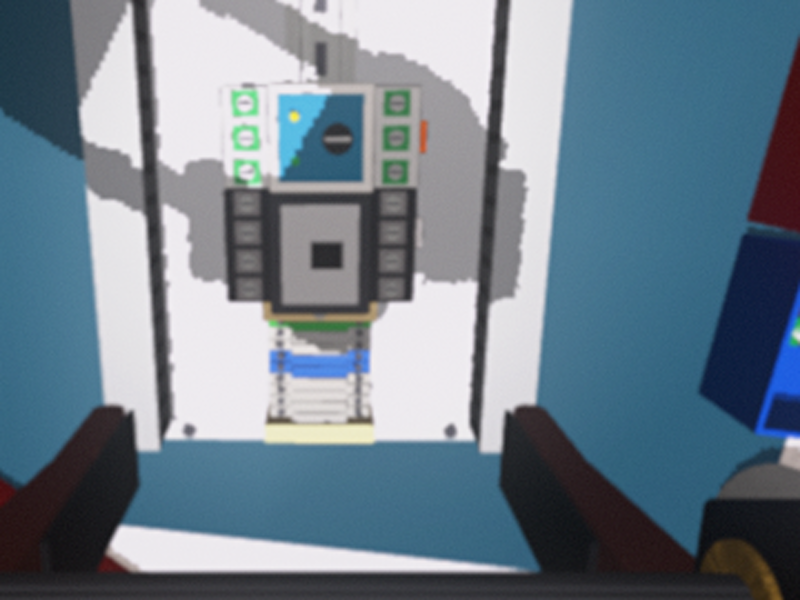

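```bash
python3 - <<'E'
import numpy as np
z=np.load('/tmp/w5.npz'); Q=z['Q']; im=z['im'].astype(int)
m=(im[...,0]>150)&(im[...,2]<110)&(im[...,0]-im[...,1]>60)&(abs(Q[...,0]-52)<15)&(abs(Q[...,1])<40)
q=Q[m]; print(len(q),q.min(0),q.max(0),np.median(q,0))
k=Q.reshape(-1,3); k=k[(k[:,2]>17)&(k[:,2]<50)&(k[:,0]>43)&(k[:,0]<65)]
for a,b in((-70,-22),(-14,26)):
  p=k[(k[:,1]>a)&(k[:,1]<b)]; print(len(p),p.max(0) if len(p) else '')
p=Q.reshape(-1,3);p=p[(p[:,2]>75)&(abs(p[:,0])<20)]; print('row y',p[:,1].min(),p[:,1].max())
p=Q.reshape(-1,3);p=p[(p[:,2]>40)&(p[:,2]<75)&(abs(p[:,0])<15)&(p[:,1]<-40)]; print('blocks max y',np.percentile(p[:,1],[0,50,100]))
E
```

```text
38 [50.78096134 -1.53766574 20.02510557] [53.80728235 11.65141996 23.7206523 ] [52.10780641  5.11092937 22.01153749]
38 [ 53.26578209 -36.71733861  23.32116811]
43 [53.80728235 12.7360286  23.7206523 ]
row y -70.78472971934723 27.309316861797353
blocks max y [-145.34255219 -110.81750601  -77.68415302]
```

```bash
python3 -c "
from plant import bot
print(bot.finish_job())"
```

```text
the job is handed in; nothing more can be done
None
```

The module is clipped onto the rail with its latch home, pushed flush against the dark module and that against the end bracket. The gripper was clear when I handed the job in at about 19 s; the tool gave no verdict back.

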